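# Strip the mould plate from a skewer press

## Robot

A 6-joint arm with a two-finger parallel gripper is mounted at the origin on the work surface. World frame = base frame: x ahead of the robot, y to its left, z up, the work surface at z = 0. Lengths are in m, angles in rad, forces in N, time in s.
With the tool pointing down it reaches from about 0.3 to 0.875 m from the base axis. Payload 4.2 kg.
Tool frame: the origin (TCP) lies at the very end of the fingers, on their centre line; the grasp point (between the pads) lies 19 mm behind it; z points along the fingers, x is the direction in which the jaws open and shut, and the axes are right-handed (so a half turn about z gives the same grasp; the last joint's range is limited). The gripper opens to 85 mm and grips with 20 to 120 N. Pads are 22 mm wide; open, the fingers measure 114 mm over their backs; the gripper's body (76 mm by 85 mm) begins 54 mm behind the grasp point. The pads swing forward as they close: fully open they stand 13 mm farther back than shut.
Start: joints at [1.233, 0.32, 1.565, -0, 1.257, -0.02], TCP at [0.18, 0.546, 0.231] pointing down, gripper open.
Joint ranges: [-3.11, 3.11], [-0.84, 2.01], [0.21, 2.61], [-1.34, 4.49], [0.05, 2.63], [-2.56, 2.56]. Speed limits (rad/s): [2.57, 2.57, 3.14, 3.14, 3.14, 3.14].

## Interface

Orientations are given as a unit quaternion [x, y, z, w].
In Python, from rig import bot gives the robot as it stands.
- The arm moves only by the shell command python3 -m pendant 'ROWS' [OPENING] [FORCE]. ROWS is JSON, a list of rows, each a list of 6 numbers: the shift along the world's x, y, z each as a share of 0.25 m, from -1 to 1, then the turn, a rotation vector about the world's x, y, z each as a share of pi/2 rad, from -1 to 1. In form: [[dx, dy, dz, wx, wy, wz], ...]. A call has 1 to 8 rows; each row is the pose to reach, as a shift and turn from the pose commanded when the call began; what a row does not reach only later rows make up. A row lasts 1/12 s, in which the tool goes at most 41.7 mm and 7.16 degrees, less where a joint would pass 70% of its speed; a pose out of reach is approached as far as the arm can. A call with a number of a shift or a turn outside -1 to 1 is refused whole. A call with a gripper value outside its range is refused whole. OPENING is the opening, from 0 (shut) to 1 (fully open), set as the call begins (- or left out, the last holds). The fingers move at their own pace and stop on an object; FORCE is the grip in N (left out, the last holds). Time passes only in rows, so rows that repeat a pose let the fingers close. It gives the time, the measured TCP pose, the force and the opening at its end, in the units of the state.
- bot.get_state(): the state, without advancing time (a new reading comes with each control period).
- bot.grab_frame(name): name is "scene" or "top"; returns the picture (420x560x3 uint8, red, green, blue); there is no depth.
- bot.camera_model(name): a dict with "camera_matrix" (3x3 intrinsics, pixels), "world_to_cam" (4x4, takes a point from world to camera coordinates). Camera axes: x right, y down, z forward; pixel columns grow to the right and rows downward; lengths in m; the calibration is good to about 2 mm. A picture is of the moment at which its call begins. camera_model takes no time and is no camera call.
- bot.hand_in(): hands the job in, once; it reports no verdict.
The state is a dict: "t": time; "joint_positions": joint angles; "joint_vel": joint speeds; "joint_torque": joint torques, N m; "tool_pos": TCP position; "tool_rot": TCP orientation; "wrist_force": force on the tool from outside, world axes, zero at the start; "torque": the same for the moment, N m; "opening": finger opening in m.
Only numpy, scipy, OpenCV 4.12 (cv2) and the standard library are available. Lean on these libraries where they do the work, as an engineer would, in place of code of your own. Each camera call takes 0.05 s, during which the arm holds its last target. There are 200 camera calls.

## Task

Take the white ribbed mould plate out of the open lid of the skewer press for washing: it sits flush in the lid, so work it up its guides by the ribs until its top edge stands proud, then draw it up and out by that edge. Stand it upright on its lower edge in either of the two empty slots of the draining rack and let go. Do not lean hard on the plate or the press, and leave the other plates, the skewers and the screwdriver where they are.

Things in the scene. Friction and masses are not known exactly. Their poses are not given: they have to be found in the camera images.
- press: hand skewer press, fixed; blue base 370 x 250 mm, white grooved lower mould block, top 58 mm high. Origin: on the table under that block's centre, z up. The lid, hinged on the press's -y side, stands open and fast, leaning 20 deg past vertical to press -y, its inner face to press +y and up. The hand lever lies out to press +x, up to 165 mm high
- guides_top (a point): top end of the lid's two steel-lipped U guides, midway between them in the plate's mid-plane, 180 mm above the table. z: up along the lid (20 deg off vertical); y: square out of the lid's inner face; x: across. Guides 130 mm long, open at the top only, foot stop below. Lips cover 8 mm of each side edge of the plate, 3 mm proud of its face. Nothing of the lid stands higher than the guides
- spring_pads (a point): point on the lid 32 mm below the guides' top, behind the plate, where two leaf springs press on the plate's back (about 7 N together): the plate slides stiffly (6 to 14 N) and stays wherever it is left until its lower edge has passed this point. Lid 171 mm wide; back sheet 10 mm, and outside handle (110 mm long, here) 10 to 42 mm, behind the plate's mid-plane
- mould_plate: white plastic mould plate in the lid: 150 mm wide (own x), 130 tall (own z), sheet 8 thick (own y), about 0.2 kg. Origin: middle of its lower edge, mid-thickness; z up the plate, y out of the ribbed face (at y = 4 mm). Starts on the foot stop, top edge flush with the lid. Four cross ribs 128 mm long, 4 mm proud of the face, lower sides at z = 16, 40, 64, 88 mm; flat face between
- top_rib (a point): middle of the square lower side of the plate's top rib (z = 88 mm on the plate, 2 mm off its face): a fingertip pushes up on it. Each rib is 12 mm high, its upper side sloping back into the face; 12 mm of flat face is left under each rib. The top 30 mm of the plate has no rib
- top_edge (a point): middle of the plate's top edge, 130 mm above its lower edge, mid-thickness; axes as the plate's
- rack: steel draining rack, fixed, 200 (x) x 150 (y) mm; origin: on the table under its centre, z up. Floor 12 mm above the table; five hoops of 6 mm wire along x, 116 mm long, tops 75 mm above the table, at y = -60, -30, 0, 30, 60 mm, make four slots 24 mm wide. The two at y = -45 and -15 mm are empty, the two at 15 and 45 hold plates
- slot_a (a point): empty rack slot at rack y = -45 mm: middle of the slot, on the rack floor; axes as the rack's (x along the slot)
- slot_b (a point): empty rack slot at rack y = -15 mm: middle of the slot, on the rack floor; axes as the rack's
- spare_plate: another white ribbed plate, 150 wide, 100 tall, 10 mm thick plus ribs, standing in a slot at rack y = 15 or 45 mm; origin: middle of its lower edge; leave alone
- comb_plate: steel plate with a toothed top edge, 130 wide, 88 tall, 8 mm thick, standing in the other of those slots; origin: middle of its lower edge; leave alone
- skewers: pack of bamboo skewers lying on the table, 200 (own x) x 47 x 19 mm; origin: centre of its underside; leave alone
- driver: screwdriver lying on the table along its own x; leave alone
Mind the look-alikes: they are no part of the job. Leave any blue look-alike of the mould_plate alone. Leave any pink look-alike of the rack alone.

How it is judged:
By the outcome, as a careful person would: the job done as asked, in the order asked, and still so for the second after the job is handed in, with the robot touching nothing.
It also fails if it takes over 58 s, if anything falls off the work surface, if the arm or the gripper's body presses on something with over 40 N, if the wrist force passes 120 N, or if a joint passes its speed limit or range.

## Working session

There is one attempt and no reset: what is moved stays moved. The work goes in short steps, Python scripts to look and compute and a shell command to move; the robot and the scene stay as the last step left them, time stands still between calls to the robot, and variables do not carry over. Pictures are saved under pics/ and viewed, about 8 in all and at most 12, crops included, and the job is handed in when it is done.

```bash
mkdir -p pics; ls; python3 - <<'E'
from rig import bot
import cv2,numpy as np,json
for n in("scene","top"):
    f=bot.grab_frame(n); cv2.imwrite(f"pics/{n}0.png",cv2.resize(f[:,:,::-1],(784,588),interpolation=cv2.INTER_CUBIC))
    c=bot.camera_model(n); print(n,np.round(c["camera_matrix"],1).tolist(),np.round(c["world_to_cam"],3).tolist())
print(bot.get_state())
E
```

```text
pics
scene [[488.2, 0.0, 280.6], [0.0, 488.2, 208.0], [0.0, 0.0, 1.0]] [[-0.378, 0.926, 0.017, 0.15], [0.544, 0.237, -0.805, -0.127], [-0.749, -0.295, -0.593, 1.697], [0.0, 0.0, 0.0, 1.0]]
top [[404.7, 0.0, 278.9], [0.0, 404.7, 205.6], [0.0, 0.0, 1.0]] [[-0.022, -1.0, 0.005, 0.017], [-0.991, 0.021, -0.133, 0.448], [0.133, -0.008, -0.991, 1.369], [0.0, 0.0, 0.0, 1.0]]
{'t': 0.1, 'joint_positions': array([ 1.23301865e+00,  3.20243418e-01,  1.56551767e+00,  3.86365552e-05,
        1.25740124e+00, -2.00060247e-02]), 'joint_vel': array([ 0.00292671, -0.00155277, -0.00297648,  0.0017984 ,  0.00013553,
        0.00042214]), 'joint_torque': array([ 8.66019218e-05, -4.16408336e+01, -2.34701765e+01, -1.75274927e-04,
        5.17845416e-03,  2.21290016e-06]), 'tool_pos': array([0.17951562, 0.54583084, 0.23057274]), 'tool_rot': array([ 8.10080578e-01,  5.86318037e-01, -6.55326474e-04,  4.32259592e-04]), 'wrist_force': array([-0.75844445,  0.20031693,  0.87936685]), 'torque': array([-0.04450779,  0.00278173, -0.04267833]), 'opening': 0.08552836540556771}
```

View pics/scene0.png

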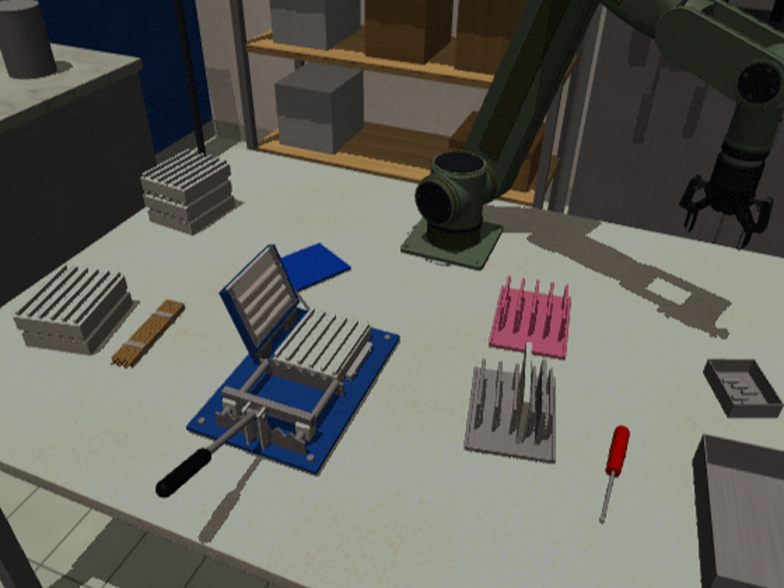

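View pics/top0.png

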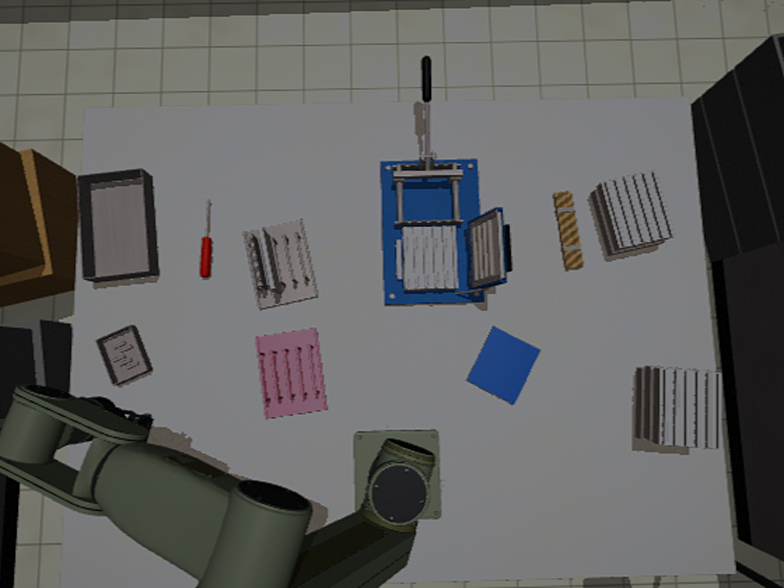

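Candidates for the plate:
- White ribbed insert in the blue lid: scene (265,300), top (487,248). This is the one, since it sits in the lid.
- Lower mould block: scene (322,343).
- Blue flat plate: scene (315,266).
- Three stacks of ribbed blocks: scene (185,190) and (75,310), top (675,408).
- White plate in the rack: scene (527,390).

For the rack, the grey one at top (281,263) is right and the pink one at (291,372) is not. Next are close crops of both.

```bash
python3 - <<'E'
from rig import bot
import cv2,numpy as np
s=bot.grab_frame("scene")[:,:,::-1]; t=bot.grab_frame("top")[:,:,::-1]
def crop(im,x,y,w,h,k): return cv2.resize(im[y:y+h,x:x+w],None,fx=k,fy=k,interpolation=cv2.INTER_CUBIC)
# press: scene crop x150..230 y170..260 (5x=400x450..), top x265..370,y110..220
a=crop(s,150,168,80,100,5); b=crop(t,320,140,80,100,5)
cv2.imwrite("pics/lid.png",np.hstack([a,b]))
a=crop(s,325,240,80,100,5); b=crop(t,165,140,80,100,5)
cv2.imwrite("pics/rack.png",np.hstack([a,b]))
E
```

```text
(no output)
```

View pics/lid.png

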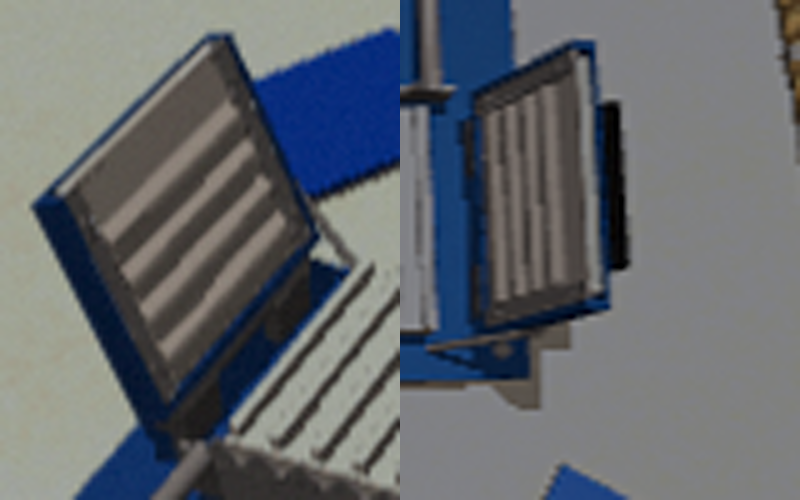

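View pics/rack.png

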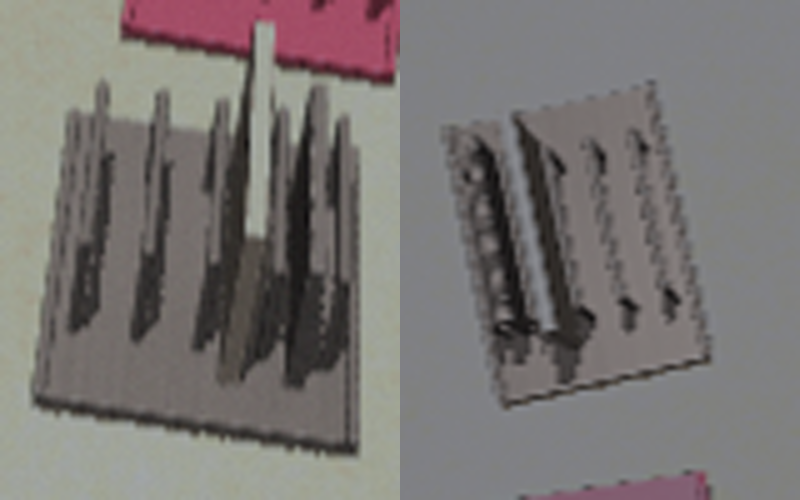

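The close crops confirm both choices. The lid insert is white, has four ribs and a plain strip at its top edge, which runs from (62,190) to (213,43) in the scene crop. The rack's two empty slots are on its image-right side, with the comb plate and spare plate on the left. Next I'll triangulate.

```bash
cat > h.py <<'E'
from rig import bot
import numpy as np, cv2
from scipy.optimize import least_squares
from scipy.spatial.transform import Rotation as R
C={n:(lambda c:(np.array(c["camera_matrix"]),np.array(c["world_to_cam"])))(bot.camera_model(n)) for n in("scene","top")}
def proj(n,p):
    K,T=C[n]; q=K@(T[:3,:3]@np.asarray(p,float)+T[:3,3]); return q[:2]/q[2]
def cr(U,V,x0,y0,k=5): return np.array([(U+.5)/k-.5+x0,(V+.5)/k-.5+y0])
def tri(obs):
    return least_squares(lambda p:np.concatenate([proj(n,p)-u for n,u in obs]),[.45,0,.1])
E
python3 - <<'E'
from h import *
S=lambda U,V:("scene",cr(U,V,150,168)); T=lambda U,V:("top",cr(U-400,V,320,140))
for nm,o in {"px":[S(62,190),T(580,55)],"mx":[S(213,43),T(596,292)]}.items():
    r=tri(o); print(nm,r.x.round(4),r.fun.round(2))
# top edge fit with known z, width
obs=[(.075,S(62,190)),(.075,T(580,55)),(-.075,S(213,43)),(-.075,T(596,292))]
f=lambda q:np.concatenate([proj(n,[q[0]+a*np.cos(q[2]),q[1]+a*np.sin(q[2]),.18])-u for a,(n,u) in obs])
r=least_squares(f,[.45,-.1,0]);print("edge",r.x.round(4),np.degrees(r.x[2]),r.fun.round(2))
S=lambda U,V:("scene",cr(U,V,325,240)); T=lambda U,V:("top",cr(U-400,V,165,140))
z=.012
obs=[((.1,.075),T(442,127)),((.1,-.075),T(655,83)),((-.1,-.075),T(710,358)),((-.1,.075),T(505,404)),
 ((.1,-.075),S(35,400)),((.1,.075),S(355,445))]
obs=[o for o in obs]
def fr(q):
    c,s=np.cos(q[2]),np.sin(q[2]);return np.concatenate([proj(n,[q[0]+c*a-s*b,q[1]+s*a+c*b,z])-u for (a,b),(n,u) in obs])
r=least_squares(fr,[.45,.3,0]);print("rack",r.x.round(4),np.degrees(r.x[2]),r.fun.round(2))
c,s=np.cos(r.x[2]),np.sin(r.x[2])
for b in(-.045,-.015):print("slot",r.x[0]-s*b,r.x[1]+c*b)
E
```

```text
px [ 0.5975 -0.2375  0.1831] [ 0.54  0.12  0.61 -0.34]
mx [ 0.4473 -0.2403  0.1806] [ 0.48  0.09  0.5  -0.26]
edge [ 0.5219 -0.2396  0.0135] 0.772397585863469 [ 0.48  0.89  0.78  0.14  0.5   0.2   0.54 -0.1 ]
rack [0.5198 0.2809 0.1973] 11.305430695428985 [ 1.53  0.17  0.46  0.04  0.79 -0.47 -0.46 -0.37  0.42 -0.68  1.16  0.56]
slot 0.5286160217256517 0.23672914712512894
slot 0.5227348490416331 0.2661470295754474
```

Press top edge is at about (0.522, -0.239, 0.18), with yaw about 0.8°. The rack is at (0.520, 0.281), yaw 11.3°. Before the first reach I'll check the orientation model and wrist limits for the horizontal push pose.

```bash
cat >> h.py <<'E'
def Rj(q): return R.from_euler('ZYZYZ',[q[0],q[1]+q[2],q[3],q[4],q[5]])
def oik(Rt,j1,th):
    """wrist angles for tool rotation given j1 and j2+j3, both with tool Rz(pi) offset"""
    M=(R.from_euler('ZY',[j1,th]).inv()*Rt*R.from_euler('Z',np.pi)).as_matrix()
    b=np.arccos(M[2,2]); j4=np.arctan2(M[1,2],M[0,2]); j6=np.arctan2(M[2,1],-M[2,0]); return np.degrees([j4,b,j6])
def push(psi,al,jaw,sgn=1):
    p,a=np.radians([psi,al]); z=np.array([-np.sin(p)*np.cos(a),-np.cos(p)*np.cos(a),-np.sin(a)])
    h=np.cross([0,0,1],z);h/=np.linalg.norm(h); u=np.cross(z,h) # u up-ish
    x=sgn*(u if jaw=='v' else h); return R.from_matrix(np.c_[x,np.cross(z,x),z])
E
python3 - <<'E'
from h import *
s=bot.get_state();q=s["joint_positions"]
print((Rj(q)*R.from_euler('Z',np.pi)).as_quat().round(3),s["tool_rot"].round(3))
for th in(110,125,140):
  for psi,al in((0,15),(12,8),(20,4),(15,10),(0,20)):
    print(th,psi,al,*[ (j,g,oik(push(psi,al,j,g),np.radians(2),np.radians(th)).round(0)) for j in'vh' for g in(1,-1)])
print("grasp",[oik(R.from_matrix(np.c_[[0,g*.94,g*.342],np.cross([0,.342,-.94],[0,g*.94,g*.342]),[0,.342,-.94]]),-.5,np.radians(120)).round(0) for g in(1,-1)])
E
```

```text
Traceback (most recent call last):
  File "h.py", line 11, in Rj
    def Rj(q): return R.from_euler('ZYZYZ',[q[0],q[1]+q[2],q[3],q[4],q[5]])
                      ~~~~~~~~~~~~^^^^^^^^^^^^^^^^^^^^^^^^^^^^^^^^^^^^^^^^^
  File "scipy/spatial/transform/_rotation.pyx", line 1413, in scipy.spatial.transform._rotation.Rotation.from_euler
ValueError: Expected axis specification to be a non-empty string of upto 3 characters, got ZYZYZ
```

```bash
sed -i "s/^def Rj.*/def Rj(q): return R.from_euler('ZY',[q[0],q[1]+q[2]])*R.from_euler('ZYZ',q[3:6])/" h.py
python3 - <<'E'
from h import *
s=bot.get_state();q=s["joint_positions"]
print((Rj(q)*R.from_euler('Z',np.pi)).as_quat().round(3),s["tool_rot"].round(3))
for th in(110,125,140):
  for psi,al in((0,15),(12,8),(0,20)):
    print(th,psi,al,*[ (j,g,oik(push(psi,al,j,g),np.radians(2),np.radians(th)).round(0)) for j in'vh' for g in(1,-1)])
print("grasp",[oik(R.from_matrix(np.c_[[0,g*.94,g*.342],np.cross([0,.342,-.94],[0,g*.94,g*.342]),[0,.342,-.94]]),-.5,np.radians(120)).round(0) for g in(1,-1)])
E
python3 -m pendant '[[0.15,-0.15,0,0,0,0],[0.3,-0.3,0,0,0,0],[0.45,-0.45,0.05,0,0,-0.08],[0.6,-0.6,0.1,0,0,-0.16],[0.75,-0.75,0.1,0,0,-0.24],[0.9,-0.9,0.15,0,0,-0.32],[1,-1,0.15,0,0,-0.4]]' 0 40
```

```text
[ 0.81   0.586 -0.     0.   ] [ 0.81   0.586 -0.     0.   ]
110 0 15 ('v', 1, array([-75.,  87., 110.])) ('v', -1, array([-75.,  87., -70.])) ('h', 1, array([-75.,  87.,  20.])) ('h', -1, array([ -75.,   87., -160.]))
110 12 8 ('v', 1, array([-78., 100., 112.])) ('v', -1, array([-78., 100., -68.])) ('h', 1, array([-78., 100.,  22.])) ('h', -1, array([ -78.,  100., -158.]))
110 0 20 ('v', 1, array([-70.,  85., 110.])) ('v', -1, array([-70.,  85., -70.])) ('h', 1, array([-70.,  85.,  20.])) ('h', -1, array([ -70.,   85., -160.]))
125 0 15 ('v', 1, array([-77.,  83., 124.])) ('v', -1, array([-77.,  83., -56.])) ('h', 1, array([-77.,  83.,  34.])) ('h', -1, array([ -77.,   83., -146.]))
125 12 8 ('v', 1, array([-75.,  97., 127.])) ('v', -1, array([-75.,  97., -53.])) ('h', 1, array([-75.,  97.,  37.])) ('h', -1, array([ -75.,   97., -143.]))
125 0 20 ('v', 1, array([-72.,  80., 124.])) ('v', -1, array([-72.,  80., -56.])) ('h', 1, array([-72.,  80.,  34.])) ('h', -1, array([ -72.,   80., -146.]))
140 0 15 ('v', 1, array([-79.,  80., 139.])) ('v', -1, array([-79.,  80., -41.])) ('h', 1, array([-79.,  80.,  49.])) ('h', -1, array([ -79.,   80., -131.]))
140 12 8 ('v', 1, array([-74.,  93., 141.])) ('v', -1, array([-74.,  93., -39.])) ('h', 1, array([-74.,  93.,  51.])) ('h', -1, array([ -74.,   93., -129.]))
140 0 20 ('v', 1, array([-75.,  76., 139.])) ('v', -1, array([-75.,  76., -41.])) ('h', 1, array([-75.,  76.,  49.])) ('h', -1, array([ -75.,   76., -131.]))
grasp [array([  19.,   71., -126.]), array([19., 71., 54.])]
t: 0.78
tool_pos: [0.3853, 0.3401, 0.2624]
tool_rot: [0.952, 0.306, 0.0, -0.0]
wrist_force: [-0.4, 1.0, -0.3]
opening: 0.0007
```

```bash
cat >> h.py <<'E'
def go(p,Rt):
    s=bot.get_state(); d=(np.array(p)-s["tool_pos"])/.25; w=(Rt*R.from_quat(s["tool_rot"]).inv()).as_rotvec()
    print("shift",d.round(3),"turn",(w/(np.pi/2)).round(3),"rows>=",np.degrees(np.linalg.norm(w))/7.16, np.linalg.norm(d)*.25/.0417)
def st():
    s=bot.get_state(); Rm=R.from_quat(s["tool_rot"]).as_matrix(); print("t",round(s["t"],2),"p",s["tool_pos"].round(4),"x",Rm[:,0].round(3),"z",Rm[:,2].round(3),"q",np.degrees(s["joint_positions"]).round(1),"F",s["wrist_force"].round(1))
down=R.from_matrix(np.c_[[0,1,0],[1,0,0],[0,0,-1]])
E
python3 - <<'E'
from h import *
st(); go([.54,-.10,.25],down); go([.545,-.12,.2],push(12,8,'v',-1)); 
E
```

```text
t 0.78 p [0.3853 0.3401 0.2624] x [0.813 0.583 0.001] z [ 0.001  0.001 -1.   ] q [40.2 11.7 94.3  0.  74.   4.5] F [-0.4  1.  -0.3]
shift [ 0.619 -1.76  -0.05 ] turn [-0.     0.     0.604] rows>= 7.591895918351911 11.19166058688126
shift [ 0.639 -1.84  -0.25 ] turn [-0.778  0.509  0.386] rows>= 12.651494875518663 11.77549915494406
```

```bash
python3 -m pendant '[[0.05,-0.13,0,0,0,0.07],[0.1,-0.26,0,0,0,0.14],[0.15,-0.4,0,0,0,0.21],[0.2,-0.54,0,0,0,0.28],[0.25,-0.68,0,0,0,0.35],[0.3,-0.82,0,0,0,0.42],[0.35,-0.95,0,0,0,0.5],[0.4,-1,0,0,0,0.58]]'
python3 - <<'E'
from h import *
st(); go([.545,-.10,.2],push(12,8,'v',-1)); 
E
```

```text
t: 1.45
tool_pos: [0.484, 0.0884, 0.2619]
tool_rot: [0.724, 0.69, -0.001, 0.0]
wrist_force: [0.1, -0.7, -0.2]
opening: -0.0002
t 1.45 p [0.484  0.0884 0.2619] x [ 0.049  0.999 -0.001] z [-0.    -0.001 -1.   ] q [  9.1   9.7  96.9  -0.1  73.4 -78.1] F [ 0.1 -0.7 -0.2]
shift [ 0.244 -0.754 -0.248] turn [-0.904  0.117 -0.084] rows>= 11.501526097110368 4.97566953690018
```

```bash
python3 -m pendant '[[0.03,-0.05,0,-0.07,0.01,-0.01],[0.06,-0.1,0,-0.14,0.02,-0.02],[0.09,-0.15,0,-0.21,0.03,-0.03],[0.12,-0.2,0,-0.28,0.04,-0.03],[0.15,-0.25,0,-0.35,0.05,-0.03],[0.18,-0.3,-0.03,-0.42,0.06,-0.04],[0.2,-0.35,-0.06,-0.5,0.07,-0.04],[0.22,-0.4,-0.1,-0.57,0.08,-0.05]]'
python3 - <<'E'
from h import *
st(); go([.545,-.12,.19],push(12,8,'v',-1)); 
E
```

```text
t: 2.12
tool_pos: [0.5401, -0.008, 0.2372]
tool_rot: [0.677, 0.591, -0.342, 0.274]
wrist_force: [-0.6, -0.2, -0.6]
opening: 0.0
t 2.12 p [ 0.5401 -0.008   0.2372] x [ 0.068  0.612 -0.788] z [-0.14  -0.776 -0.615] q [ 21.2  28.4  91.2 -42.4  93.1 -50.4] F [-0.6 -0.2 -0.6]
shift [ 0.02  -0.448 -0.189] turn [-0.332  0.04  -0.03 ] rows>= 4.214807259681153 2.917662150901672
```

```bash
python3 -m pendant '[[0,-0.1,-0.03,-0.07,0.01,-0.01],[0.01,-0.2,-0.06,-0.14,0.02,-0.02],[0.02,-0.3,-0.1,-0.21,0.03,-0.02],[0.02,-0.4,-0.15,-0.28,0.03,-0.03],[0.02,-0.44,-0.18,-0.33,0.04,-0.03],[0.02,-0.44,-0.18,-0.33,0.04,-0.03],[0.02,-0.44,-0.18,-0.33,0.04,-0.03]]'
python3 - <<'E'
from h import *
st(); go([.535,-.18,.13],push(12,8,'v',-1))
f=bot.grab_frame("scene")[:,:,::-1][150:310,110:310]; cv2.imwrite("pics/p5.png",cv2.resize(f,None,fx=3.5,fy=3.5,interpolation=cv2.INTER_CUBIC))
E
```

```text
t: 2.7
tool_pos: [0.5441, -0.1184, 0.1906]
tool_rot: [0.588, 0.477, -0.51, 0.409]
wrist_force: [-0.0, 0.4, -0.8]
opening: 0.0004
t 2.7 p [ 0.5441 -0.1184  0.1906] x [ 0.026  0.144 -0.989] z [-0.21  -0.967 -0.146] q [ 16.2  42.3  99.  -62.2 100.4 -34.3] F [-0.   0.4 -0.8]
shift [-0.036 -0.246 -0.243] turn [-0.005 -0.002  0.002] rows>= 0.07315252164585032 2.084089455712167
```

View pics/p5.png

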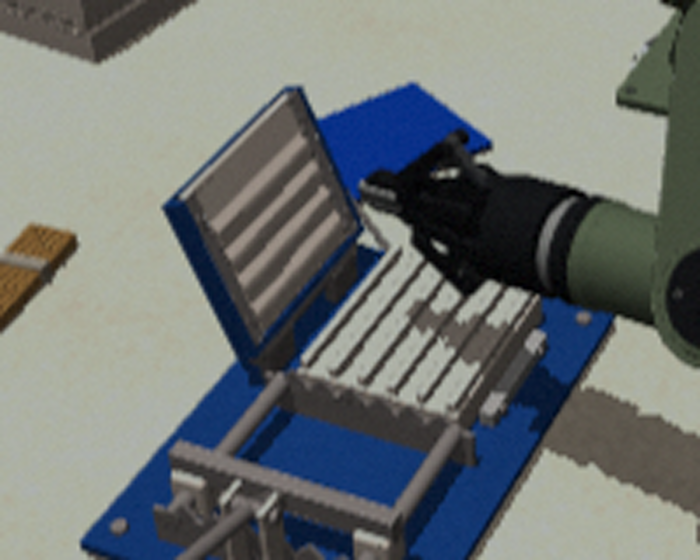

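The picture shows the shut fingertips at (378,188), slim (about 13 mm in all), in front of the lid at rib level and clear of the press. I'll use the spare wrist range to level the tool.

```bash
python3 - <<'E'
from h import *
for psi,al in((12,2),(12,-2),(8,2),(6,4),(12,0)): print(psi,al,oik(push(psi,al,'v',-1),np.radians(12),np.radians(141)).round(0))
go([.528,-.185,.128],push(10,2,'v',-1))
E
```

```text
12 2 [-70. 103. -36.]
12 -2 [-72. 106. -37.]
8 2 [-73. 101. -37.]
6 4 [-73.  98. -37.]
12 0 [-71. 105. -36.]
shift [-0.066 -0.268 -0.256] turn [-0.071  0.013  0.024] rows>= 0.9520102933943562 2.260580454463114
```

```bash
python3 -m pendant '[[-0.03,-0.1,-0.1,-0.03,0,0.01],[-0.06,-0.2,-0.2,-0.07,0.01,0.02],[-0.07,-0.27,-0.25,-0.07,0.01,0.02],[-0.07,-0.28,-0.25,-0.07,0.01,0.02],[-0.07,-0.28,-0.25,-0.07,0.01,0.02]]'
python3 -m pendant '[[0,-0.03,0,0,0,0],[0,-0.06,0,0,0,0],[0,-0.08,0,0,0,0],[0,-0.08,0,0,0,0]]'
python3 - <<'E'
from h import *
st()
E
```

```text
t: 3.17
tool_pos: [0.5273, -0.1883, 0.1309]
tool_rot: [0.555, 0.459, -0.532, 0.446]
wrist_force: [0.5, 0.4, 0.2]
opening: -0.0002
t: 3.5
tool_pos: [0.5269, -0.2088, 0.1304]
tool_rot: [0.554, 0.459, -0.532, 0.446]
wrist_force: [0.6, -0.5, -0.4]
opening: 0.0001
t 3.5 p [ 0.5269 -0.2088  0.1304] x [ 0.013  0.035 -0.999] z [-0.18  -0.983 -0.036] q [  9.   48.6 107.  -71.4  96.  -22.8] F [ 0.6 -0.5 -0.4]
```

```bash
python3 -m pendant '[[0,-0.008,-0.01,0,0,0],[0,-0.016,-0.01,0,0,0],[0,-0.016,-0.01,0,0,0]]'
python3 -m pendant '[[0,-0.008,0,0,0,0],[0,-0.008,0,0,0,0]]'
python3 -m pendant '[[0,-0.008,0,0,0,0],[0,-0.008,0,0,0,0]]'
```

```text
t: 3.75
tool_pos: [0.5271, -0.2117, 0.1274]
tool_rot: [0.553, 0.46, -0.532, 0.447]
wrist_force: [-0.6, 5.9, 2.0]
opening: -0.0001
t: 3.92
tool_pos: [0.5271, -0.2129, 0.1271]
tool_rot: [0.553, 0.46, -0.532, 0.446]
wrist_force: [0.5, 11.4, 1.3]
opening: 0.0001
t: 4.08
tool_pos: [0.5271, -0.2134, 0.127]
tool_rot: [0.554, 0.46, -0.532, 0.446]
wrist_force: [-0.4, 24.0, 1.4]
opening: 0.0
```

```bash
python3 -m pendant '[[0,0.012,0,0,0,0],[0,0.012,0,0,0,0]]'
python3 -m pendant '[[0,-0.004,0.01,0,0,0],[0,-0.007,0.02,0,0,0],[0,-0.007,0.02,0,0,0]]'
python3 -m pendant '[[0,-0.004,0.01,0,0,0],[0,-0.007,0.02,0,0,0],[0,-0.007,0.02,0,0,0]]'
```

```text
t: 4.25
tool_pos: [0.5271, -0.2119, 0.1271]
tool_rot: [0.553, 0.46, -0.532, 0.446]
wrist_force: [0.3, 6.4, 1.6]
opening: -0.0001
t: 4.5
tool_pos: [0.5271, -0.2145, 0.132]
tool_rot: [0.553, 0.46, -0.532, 0.446]
wrist_force: [-0.3, 3.4, 0.9]
opening: 0.0001
t: 4.75
tool_pos: [0.5266, -0.2173, 0.1372]
tool_rot: [0.554, 0.46, -0.532, 0.446]
wrist_force: [0.3, -0.6, -0.6]
opening: -0.0
```

```bash
python3 -m pendant '[[0,-0.008,0,0,0,0],[0,-0.008,0,0,0,0]]'
python3 -m pendant '[[0,-0.004,0.01,0,0,0],[0,-0.004,0.01,0,0,0]]'
python3 - <<'E'
from h import *
st()
f=bot.grab_frame("scene")[:,:,::-1][165:265,140:260]; cv2.imwrite("pics/p6.png",cv2.resize(f,None,fx=6,fy=6,interpolation=cv2.INTER_CUBIC))
E
```

```text
t: 4.92
tool_pos: [0.5267, -0.219, 0.1368]
tool_rot: [0.554, 0.46, -0.532, 0.446]
wrist_force: [-0.8, 2.6, 0.7]
opening: 0.0001
t: 5.08
tool_pos: [0.5268, -0.2195, 0.1385]
tool_rot: [0.554, 0.46, -0.532, 0.445]
wrist_force: [0.2, 7.3, -2.1]
opening: -0.0004
t 5.08 p [ 0.5268 -0.2195  0.1385] x [ 0.01   0.037 -0.999] z [-0.179 -0.983 -0.038] q [  8.   47.6 107.3 -72.4  95.7 -23.6] F [ 0.2  7.3 -2.1]
```

View pics/p6.png

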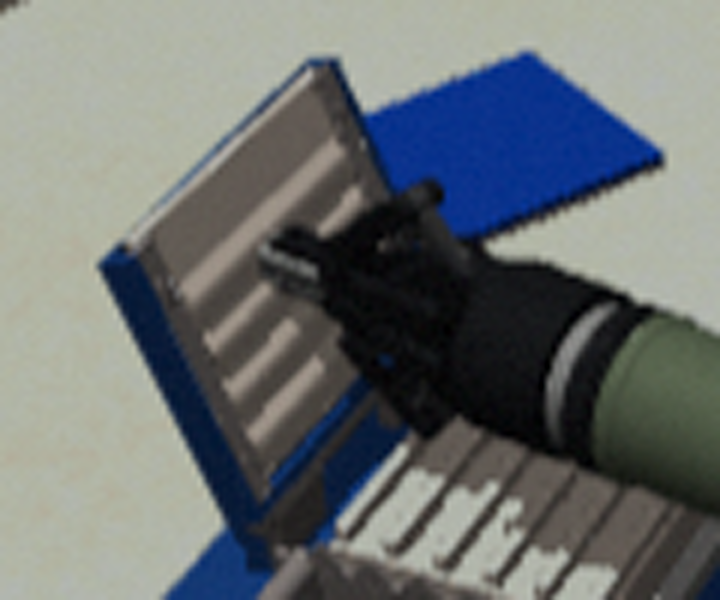

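The tip (262,258) sits just under the top rib (rib line 185,290 to 330,150), and a downward reaction is starting. Now I'll push up along the lid.

```bash
python3 -m pendant '[[0,-0.007,0.02,0,0,0],[0,-0.007,0.02,0,0,0]]'
python3 -m pendant '[[0,-0.007,0.02,0,0,0],[0,-0.007,0.02,0,0,0]]'
python3 -m pendant '[[0,-0.007,0.02,0,0,0],[0,-0.007,0.02,0,0,0]]'
```

```text
t: 5.3
tool_pos: [0.5268, -0.2211, 0.1437]
tool_rot: [0.554, 0.46, -0.532, 0.445]
wrist_force: [0.7, 6.8, -2.5]
opening: -0.0
t: 5.47
tool_pos: [0.5267, -0.2228, 0.1489]
tool_rot: [0.554, 0.46, -0.532, 0.445]
wrist_force: [-0.2, 6.8, -1.9]
opening: -0.0001
t: 5.63
tool_pos: [0.5266, -0.2246, 0.1539]
tool_rot: [0.554, 0.46, -0.532, 0.445]
wrist_force: [-0.6, 6.0, -1.5]
opening: -0.0002
```

```bash
python3 - <<'E'
from h import *
a=bot.grab_frame("scene")[:,:,::-1][165:245,150:230];b=bot.grab_frame("top")[:,:,::-1][140:220,320:400]
cv2.imwrite("pics/p7.png",cv2.resize(np.hstack([a,b]),None,fx=5,fy=5,interpolation=cv2.INTER_CUBIC))
E
```

```text
(no output)
```

View pics/p7.png

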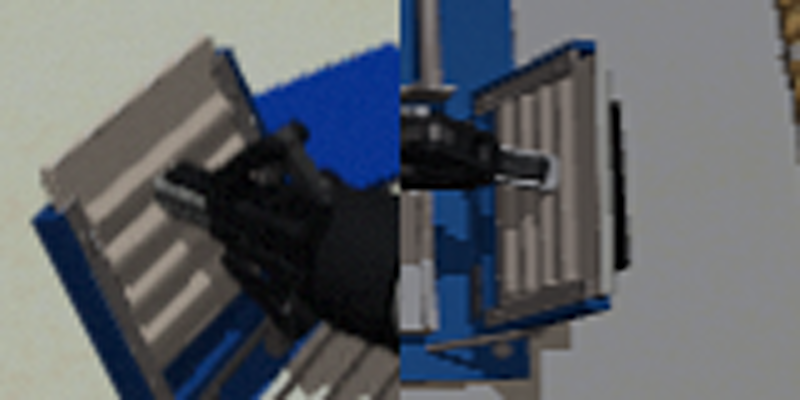

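The plate is coming up: its top edge is now proud of the guides (scene crop 45,180 to 210,45), with the tip under the top rib. I'll keep going to about 48 mm.

```bash
python3 -m pendant '[[0,-0.007,0.02,0,0,0],[0,-0.014,0.04,0,0,0],[0,-0.014,0.04,0,0,0]]'
python3 -m pendant '[[0,-0.007,0.02,0,0,0],[0,-0.014,0.04,0,0,0],[0,-0.014,0.04,0,0,0]]'
python3 -m pendant '[[0,-0.007,0.02,0,0,0],[0,-0.014,0.04,0,0,0],[0,-0.014,0.04,0,0,0]]'
python3 - <<'E'
from h import *
st()
E
```

```text
t: 5.98
tool_pos: [0.5264, -0.2282, 0.1638]
tool_rot: [0.554, 0.46, -0.532, 0.445]
wrist_force: [-0.3, 6.4, -2.1]
opening: 0.0001
t: 6.23
tool_pos: [0.5263, -0.2317, 0.1735]
tool_rot: [0.554, 0.461, -0.532, 0.445]
wrist_force: [-0.2, 6.3, -2.9]
opening: -0.0001
t: 6.48
tool_pos: [0.5263, -0.2353, 0.1831]
tool_rot: [0.554, 0.461, -0.532, 0.445]
wrist_force: [-0.2, 5.2, -3.4]
opening: 0.0001
t 6.48 p [ 0.5263 -0.2353  0.1831] x [ 0.01   0.038 -0.999] z [-0.18  -0.983 -0.039] q [  6.5  43.3 107.3 -74.2  96.2 -28.1] F [-0.2  5.2 -3.4]
```

```bash
python3 -m pendant '[[0,0.04,-0.004,0,0,0],[0,0.15,0,0,0,0],[0,0.28,0.1,0,0,0],[0,0.35,0.22,0.04,0,0],[0,0.4,0.35,0.12,0,0],[0,0.4,0.48,0.2,0,0],[0,0.4,0.56,0.28,0,0],[0,0.4,0.6,0.36,0,0]]' 0.5
python3 - <<'E'
from h import *
st()
c,s=np.cos(.0135),np.sin(.0135)
Y=R.from_euler('Z',.0135)
G=Y*R.from_matrix(np.c_[[0,.9397,.342],[1,0,0],[0,.342,-.9397]])
print(np.linalg.det(G.as_matrix())); go([.522,-.2766,.30],G)
E
```

```text
t: 7.15
tool_pos: [0.527, -0.1342, 0.3384]
tool_rot: [0.657, 0.591, -0.38, 0.275]
wrist_force: [0.3, -0.4, -0.8]
opening: 0.0424
t 7.15 p [ 0.527  -0.1342  0.3384] x [ 0.014  0.567 -0.824] z [-0.173 -0.81  -0.56 ] q [ 10.9  21.4  89.9 -50.   95.6 -65.6] F [ 0.3 -0.4 -0.8]
0.9999999999999999
shift [-0.02  -0.57  -0.153] turn [ 0.836 -0.105  0.052] rows>= 10.614564948001512 3.5393388071624705
```

```bash
python3 -m pendant '[[0,-0.05,0,0.08,-0.01,0],[0,-0.1,0,0.16,-0.02,0.01],[0,-0.15,0,0.24,-0.03,0.02],[0,-0.2,0,0.32,-0.04,0.02],[0,-0.25,0,0.4,-0.05,0.02],[0,-0.3,0,0.48,-0.06,0.03],[0,-0.35,0,0.55,-0.07,0.03],[0,-0.4,0,0.62,-0.08,0.04]]'
cat >> h.py <<'E'
Y=R.from_euler('Z',.0135)
G=Y*R.from_matrix(np.c_[[0,.9397,.342],[1,0,0],[0,.342,-.9397]])
E
python3 - <<'E'
from h import *
st(); go([.522,-.2766,.30],G)
E
```

```text
t: 7.82
tool_pos: [0.5265, -0.236, 0.3357]
tool_rot: [0.711, 0.703, -0.012, -0.018]
wrist_force: [-0.0, 0.7, -0.8]
opening: 0.0426
t 7.82 p [ 0.5265 -0.236   0.3357] x [0.012 1.    0.008] z [-0.042  0.009 -0.999] q [ -25.    17.3   76.4   -0.6   88.8 -114.3] F [-0.   0.7 -0.8]
shift [-0.018 -0.162 -0.143] turn [ 0.217 -0.027  0.011] rows>= 2.7516987958694172 1.2997832251362178
```

```bash
python3 -m pendant '[[-0.01,-0.06,-0.03,0.08,-0.01,0],[-0.02,-0.12,-0.06,0.16,-0.02,0.01],[-0.02,-0.16,-0.1,0.22,-0.03,0.01],[-0.02,-0.16,-0.1,0.22,-0.03,0.01],[-0.02,-0.16,-0.1,0.22,-0.03,0.01]]'
python3 - <<'E'
from h import *
st(); go([.522,-.2465,.2007],G)
a=bot.grab_frame("scene")[:,:,::-1][120:230,140:220];b=bot.grab_frame("top")[:,:,::-1][110:220,320:400]
cv2.imwrite("pics/p8.png",cv2.resize(np.hstack([a,b]),None,fx=5,fy=5,interpolation=cv2.INTER_CUBIC))
for n,o in(("scene",(140,120,0)),("top",(320,110,400))):
  for k in(.04,.047): 
    for ax in(-.075,.075):
      u=proj(n,[.522+ax,-.239-.342*k+.0135*ax,.18+.94*k]);print(n,k,ax,((u+.5-np.array(o[:2]))*5-.5+[o[2],0]).round(0))
E
```

```text
t: 8.23
tool_pos: [0.5207, -0.2769, 0.3074]
tool_rot: [0.694, 0.699, 0.122, -0.125]
wrist_force: [-0.2, 1.3, -0.6]
opening: 0.0426
t 8.23 p [ 0.5207 -0.2769  0.3074] x [-0.006  0.939  0.344] z [-0.005  0.344 -0.939] q [ -37.5   23.8   73.2   15.7   95.6 -128.1] F [-0.2  1.3 -0.6]
shift [ 0.005  0.121 -0.427] turn [-0.001 -0.002  0.004] rows>= 0.05399123487127681 2.659765640235304
scene 0.04 -0.075 [238. 220.]
scene 0.04 0.075 [ 82. 366.]
scene 0.047 -0.075 [233. 208.]
scene 0.047 0.075 [ 76. 354.]
top 0.04 -0.075 [633. 431.]
top 0.04 0.075 [617. 189.]
top 0.047 -0.075 [640. 430.]
top 0.047 0.075 [624. 185.]
```

View pics/p8.png

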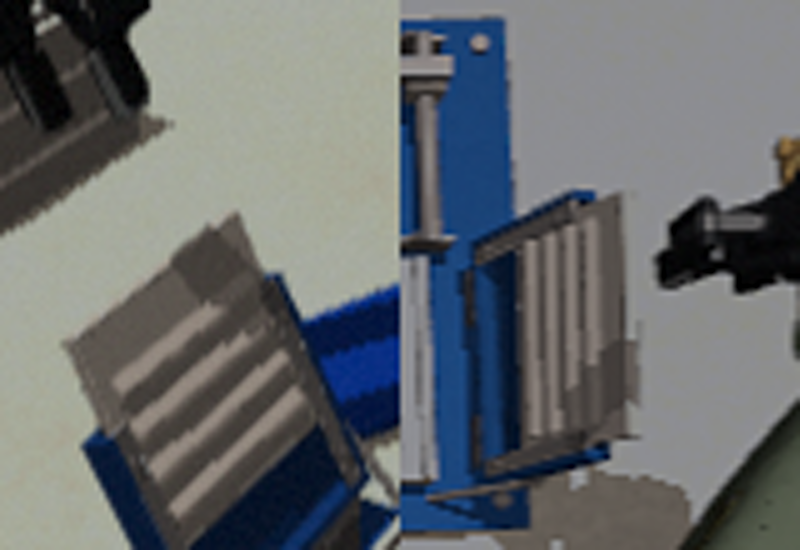

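The plate stands about 46 mm proud (top edge, scene crop 68,345 to 238,213), which matches the model to within 2 mm. Now I'll come down over the edge with the jaws straddling it.

```bash
python3 -m pendant '[[0,-0.03,0,0,0,0],[0,0.02,-0.12,0,0,0],[0,0.07,-0.25,0,0,0],[0,0.1,-0.35,0,0,0],[0,0.12,-0.4,0,0,0],[0,0.12,-0.42,0,0,0],[0,0.12,-0.42,0,0,0]]'
python3 -m pendant '[[0,0,0,0,0,0],[0,0,0,0,0,0],[0,0,0,0,0,0],[0,0,0,0,0,0],[0,0,0,0,0,0],[0,0,0,0,0,0]]' 0 40
python3 - <<'E'
from h import *
st()
E
```

```text
t: 8.92
tool_pos: [0.5219, -0.2444, 0.2044]
tool_rot: [0.692, 0.701, 0.122, -0.123]
wrist_force: [0.0, -0.8, -0.0]
opening: 0.0428
t: 9.42
tool_pos: [0.5227, -0.2491, 0.2052]
tool_rot: [0.693, 0.7, 0.121, -0.119]
wrist_force: [0.2, -6.7, -0.6]
opening: 0.0072
t 9.42 p [ 0.5227 -0.2491  0.2052] x [-0.01   0.942  0.334] z [ 0.002  0.334 -0.942] q [ -35.3   25.    85.7   16.1   81.1 -130. ] F [ 0.2 -6.7 -0.6]
```

The opening is 7.2 mm, so it holds the plate, but only about 19 mm of overlap. I'll reopen, go 8 mm deeper, centre and regrip.

```bash
python3 -m pendant '[[0,-0.01,0,0,0,0],[0,-0.01,0,0,0,0],[0,-0.004,-0.016,0,0,0],[0,-0.001,-0.03,0,0,0],[0,-0.001,-0.03,0,0,0]]' 0.35
python3 -m pendant '[[0,0,0,0,0,0],[0,0,0,0,0,0],[0,0,0,0,0,0],[0,0,0,0,0,0],[0,0,0,0,0,0]]' 0 60
python3 - <<'E'
from h import *
st()
E
```

```text
t: 9.83
tool_pos: [0.5213, -0.2451, 0.1961]
tool_rot: [0.692, 0.7, 0.123, -0.124]
wrist_force: [-0.1, 0.3, 0.5]
opening: 0.0296
t: 10.25
tool_pos: [0.5217, -0.2465, 0.1966]
tool_rot: [0.693, 0.7, 0.122, -0.122]
wrist_force: [0.5, -5.0, -2.1]
opening: 0.0071
t 10.25 p [ 0.5217 -0.2465  0.1966] x [-0.01   0.94   0.341] z [-0.002  0.341 -0.94 ] q [ -35.2   25.4   86.5   16.3   80.4 -130.3] F [ 0.5 -5.  -2.1]
```

```bash
python3 -m pendant '[[0,-0.012,0.02,0,0,0],[0,-0.02,0.04,0,0,0],[0,-0.027,0.06,0,0,0],[0,-0.034,0.08,0,0,0],[0,-0.034,0.08,0,0,0]]'
python3 -m pendant '[[0,-0.011,0.03,0,0,0],[0,-0.022,0.06,0,0,0],[0,-0.033,0.09,0,0,0],[0,-0.033,0.09,0,0,0]]'
python3 - <<'E'
from h import *
st()
E
```

```text
t: 10.67
tool_pos: [0.5212, -0.2542, 0.2175]
tool_rot: [0.692, 0.7, 0.123, -0.123]
wrist_force: [-1.6, 1.0, -5.5]
opening: 0.007
t: 11.0
tool_pos: [0.5221, -0.2631, 0.2419]
tool_rot: [0.693, 0.7, 0.123, -0.122]
wrist_force: [-2.2, 0.7, 1.1]
opening: 0.0071
t 11.0 p [ 0.5221 -0.2631  0.2419] x [-0.011  0.94   0.341] z [ 0.     0.341 -0.94 ] q [ -36.5   24.6   81.2   16.    86.6 -129.8] F [-2.2  0.7  1.1]
```

```bash
python3 -m pendant '[[0,-0.015,0.04,0,0,0],[0,-0.03,0.08,0,0,0],[0,-0.045,0.12,0,0,0],[0,-0.06,0.165,0,0,0],[0,-0.075,0.21,0,0,0],[0,-0.09,0.25,0,0,0],[0,-0.09,0.25,0,0,0]]'
python3 - <<'E'
from h import *
st()
a=bot.grab_frame("scene")[:,:,::-1][90:210,120:250]
cv2.imwrite("pics/p9.png",cv2.resize(a,None,fx=5,fy=5,interpolation=cv2.INTER_CUBIC))
E
```

```text
t: 11.58
tool_pos: [0.5229, -0.287, 0.3059]
tool_rot: [0.693, 0.701, 0.123, -0.118]
wrist_force: [-0.4, 0.5, -2.4]
opening: 0.007
t 11.58 p [ 0.5229 -0.287   0.3059] x [-0.012  0.942  0.337] z [ 0.005  0.337 -0.942] q [ -38.1   24.2   72.6   15.6   95.2 -129. ] F [-0.4  0.5 -2.4]
```

View pics/p9.png

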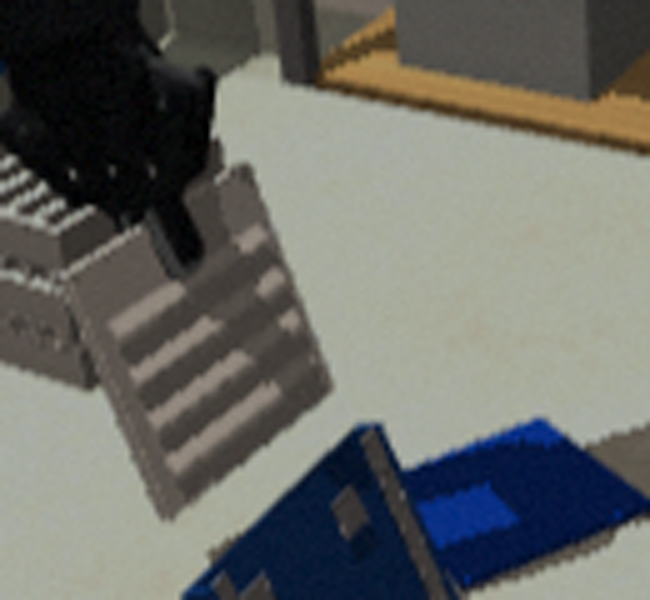

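The plate is clear of the lid and held squarely by its top edge; the fingertip (190,275) is just above the top rib. Now to lift, turn upright and carry to slot_a.

```bash
cat >> h.py <<'E'
P=R.from_euler('Z',.1973)*down
E
python3 -m pendant '[[0,0,0.1,-0.03,0,0],[0,0.05,0.2,-0.07,0,0],[0,0.15,0.28,-0.11,0,0],[0,0.27,0.3,-0.15,0,0],[0,0.4,0.3,-0.19,0,0],[0,0.53,0.3,-0.22,0,0],[0,0.66,0.3,-0.22,0,0],[0,0.8,0.3,-0.22,0,0]]'
python3 - <<'E'
from h import *
st(); go([.529,.235,.28],P)
E
```

```text
t: 12.3
tool_pos: [0.521, -0.0829, 0.377]
tool_rot: [0.703, 0.711, 0.001, -0.002]
wrist_force: [1.0, 0.2, -2.1]
opening: 0.0067
t 12.3 p [ 0.521  -0.0829  0.377 ] x [-0.011  1.     0.003] z [-0.002  0.003 -1.   ] q [ -10.4   10.8   79.3    0.2   90.  -101. ] F [ 1.   0.2 -2.1]
shift [ 0.032  1.272 -0.388] turn [-0.002 -0.001  0.118] rows>= 1.487819843650426 7.972721871251227
```

```bash
python3 -m pendant '[[0,0.12,0,0,0,0.03],[0.01,0.25,0,0,0,0.06],[0.01,0.38,-0.05,0,0,0.09],[0.02,0.51,-0.1,0,0,0.118],[0.02,0.64,-0.15,0,0,0.118],[0.03,0.77,-0.2,0,0,0.118],[0.03,0.9,-0.25,0,0,0.118],[0.03,1,-0.28,0,0,0.118]]'
python3 -m pendant '[[0,0.1,-0.03,0,0,0],[0,0.2,-0.06,0,0,0],[0,0.26,-0.1,0,0,0],[0,0.27,-0.12,0,0,0],[0,0.27,-0.12,0,0,0],[0,0.27,-0.12,0,0,0]]'
python3 - <<'E'
from h import *
st(); go([.529,.235,.20],P)
E
```

```text
t: 12.97
tool_pos: [0.5281, 0.1674, 0.3051]
tool_rot: [0.634, 0.773, -0.0, -0.003]
wrist_force: [-0.3, 0.2, -1.1]
opening: 0.0075
t: 13.47
tool_pos: [0.529, 0.2316, 0.2765]
tool_rot: [0.635, 0.773, -0.0, -0.002]
wrist_force: [0.7, -0.2, -1.5]
opening: 0.0069
t 13.47 p [0.529  0.2316 0.2765] x [-0.195  0.981  0.002] z [-0.003  0.002 -1.   ] q [ 22.4  17.2  84.7   0.2  78.2 -78.8] F [ 0.7 -0.2 -1.5]
shift [-0.     0.014 -0.306] turn [-0.001 -0.002  0.001] rows>= 0.03214928750278016 1.835987514833535
```

```bash
python3 -m pendant '[[0,0.014,-0.1,0,0,0],[0,0.014,-0.2,0,0,0],[0,0.014,-0.29,0,0,0],[0,0.014,-0.31,0,0,0],[0,0.014,-0.31,0,0,0]]'
python3 - <<'E'
from h import *
st()
a=bot.grab_frame("scene")[:,:,::-1][220:340,325:405];b=bot.grab_frame("top")[:,:,::-1][130:250,165:245]
cv2.imwrite("pics/p10.png",cv2.resize(np.hstack([a,b]),None,fx=5,fy=5,interpolation=cv2.INTER_CUBIC))
c,s=np.cos(.1973),np.sin(.1973)
for rx in(.058,-.058):
  for ry in(-.06,-.03): 
    p=[.5198+c*rx-s*ry,.2809+s*rx+c*ry,.075]
    print(rx,ry,[((proj(n,p)+.5-np.array(o))*5-.5+[d,0]).round(0) for n,o,d in(("scene",(325,220),0),("top",(165,130),400))])
q=bot.get_state()["tool_pos"]
for px in(.075,-.075):
  p=q+np.array([c*px,s*px,-.102]); print("plate low corner",px,[((proj(n,p)+.5-np.array(o))*5-.5+[d,0]).round(0) for n,o,d in(("scene",(325,220),0),("top",(165,130),400))])
E
```

```text
t: 13.88
tool_pos: [0.5287, 0.2345, 0.1984]
tool_rot: [0.635, 0.772, -0.001, -0.002]
wrist_force: [-0.5, -1.2, -1.7]
opening: 0.0073
t 13.88 p [0.5287 0.2345 0.1984] x [-0.193  0.981  0.002] z [-0.005  0.001 -1.   ] q [ 22.7  20.   92.    0.2  68.2 -78.5] F [-0.5 -1.2 -1.7]
0.058 -0.06 [array([ 89., 343.]), array([634., 173.])]
0.058 -0.03 [array([154., 353.]), array([590., 183.])]
-0.058 -0.06 [array([110., 180.]), array([668., 338.])]
-0.058 -0.03 [array([169., 189.]), array([624., 348.])]
plate low corner 0.075 [array([120., 339.]), array([603., 143.])]
plate low corner -0.075 [array([143., 128.]), array([647., 360.])]
```

View pics/p10.png

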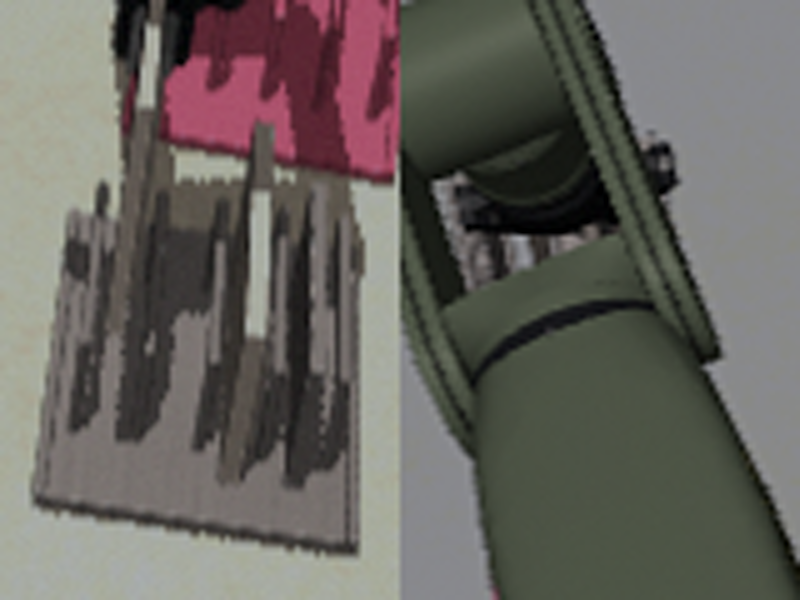

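```bash
python3 - <<'E'
from h import *
k=7;o=np.array((335,240))
a=cv2.resize(bot.grab_frame("scene")[:,:,::-1][240:325,335:390],None,fx=k,fy=k,interpolation=cv2.INTER_CUBIC);m=a.copy()
c,s=np.cos(.1973),np.sin(.1973)
px=lambda p:tuple(int(v) for v in ((proj("scene",p)+.5-o)*k-.5).round())
H=lambda rx,ry,z:px([.5198+c*rx-s*ry,.2809+s*rx+c*ry,z])
for ry in(-.06,-.03,0):
  cv2.polylines(m,[np.array([H(.058,ry,.012),H(.058,ry,.072),H(-.058,ry,.072)])],False,(0,0,255),1)
q=bot.get_state()["tool_pos"]
L=lambda X,Yy,Z:px(q+np.array([c*X-s*Yy,s*X+c*Yy,Z]))
for Yy in(-.004,.004): cv2.line(m,L(.075,Yy,-.102),L(.075,Yy,.028),(0,255,0),1)
cv2.line(m,L(.075,-.004,-.102),L(-.075,-.004,-.102),(0,255,0),1)
cv2.imwrite("pics/p11.png",np.hstack([a,m]))
E
```

```text
(no output)
```

View pics/p11.png

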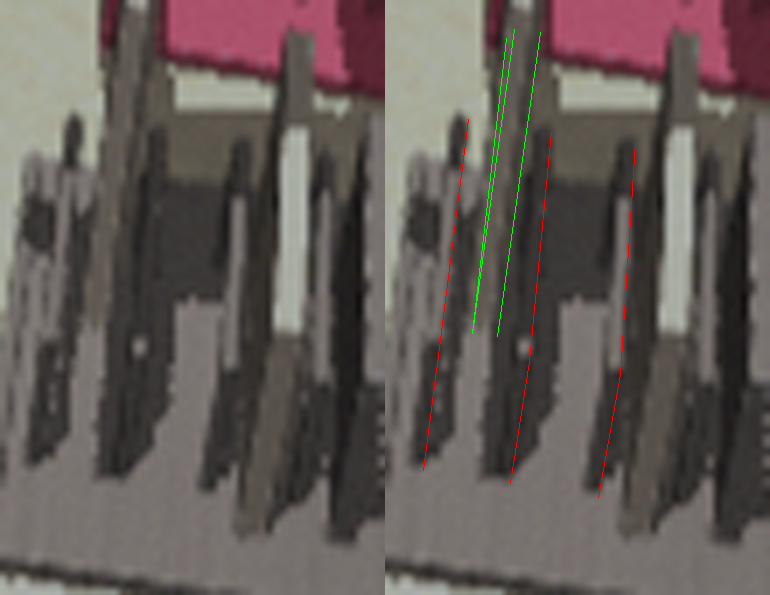

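The overlay shows the held plate within about 1 px of my model. The hoops are about 3 mm further toward -y than modelled, with about 1° more yaw, so I'll correct for that and lower.

```bash
python3 -m pendant '[[0,-0.01,0,0,0,0.011],[0,-0.01,-0.05,0,0,0.011],[0,-0.01,-0.1,0,0,0.011],[0,-0.01,-0.14,0,0,0.011],[0,-0.01,-0.14,0,0,0.011]]'
python3 -m pendant '[[0,0,-0.06,0,0,0],[0,0,-0.11,0,0,0],[0,0,-0.16,0,0,0],[0,0,-0.16,0,0,0]]'
python3 - <<'E'
from h import *
st()
E
```

```text
t: 14.45
tool_pos: [0.5283, 0.2329, 0.1631]
tool_rot: [0.628, 0.778, -0.001, -0.002]
wrist_force: [-1.0, -0.1, -2.4]
opening: 0.0069
t: 14.78
tool_pos: [0.5282, 0.233, 0.1229]
tool_rot: [0.628, 0.778, -0.001, -0.003]
wrist_force: [-0.4, -0.8, -2.2]
opening: 0.0072
t 14.78 p [0.5282 0.233  0.1229] x [-0.212  0.977  0.003] z [-0.006  0.001 -1.   ] q [ 22.5  23.7  98.1   0.2  58.5 -79.8] F [-0.4 -0.8 -2.2]
```

```bash
python3 -m pendant '[[0,0,-0.012,0,0,0],[0,0,-0.024,0,0,0],[0,0,-0.024,0,0,0]]'
python3 -m pendant '[[0,0,-0.008,0,0,0],[0,0,-0.008,0,0,0]]'
python3 -m pendant '[[0,0,-0.008,0,0,0],[0,0,-0.008,0,0,0]]'
```

```text
t: 15.03
tool_pos: [0.5295, 0.2336, 0.1188]
tool_rot: [0.628, 0.778, 0.001, -0.002]
wrist_force: [-0.9, -0.4, -2.2]
opening: 0.0071
t: 15.2
tool_pos: [0.5294, 0.2335, 0.1166]
tool_rot: [0.628, 0.778, 0.001, -0.002]
wrist_force: [-0.5, -0.2, -1.6]
opening: 0.0071
t: 15.37
tool_pos: [0.5299, 0.2337, 0.1153]
tool_rot: [0.628, 0.778, 0.001, -0.001]
wrist_force: [1.3, 0.3, 4.2]
opening: 0.0072
```

Floor contact at z=0.115 with about +4 N, as expected. Release and withdraw straight up.

```bash
python3 -m pendant '[[0,0,0,0,0,0],[0,0,0,0,0,0],[0,0,0,0,0,0],[0,0,0,0,0,0]]' 0.3
python3 -m pendant '[[0,0,0.05,0,0,0],[0,0,0.12,0,0,0],[0,0,0.25,0,0,0],[0,0,0.4,0,0,0],[0,0,0.55,0,0,0],[0,0,0.6,0,0,0]]'
python3 -m pendant '[[-0.1,-0.1,0.1,0,0,0],[-0.2,-0.25,0.2,0,0,0],[-0.3,-0.4,0.3,0,0,0],[-0.4,-0.55,0.3,0,0,0],[-0.5,-0.7,0.3,0,0,0],[-0.5,-0.8,0.3,0,0,0],[-0.5,-0.8,0.3,0,0,0]]'
python3 - <<'E'
from h import *
st()
a=bot.grab_frame("scene")[:,:,::-1]; cv2.imwrite("pics/s_end.png",a)
a=a[220:340,325:405];b=bot.grab_frame("top")[:,:,::-1][130:250,165:245]
cv2.imwrite("pics/p12.png",cv2.resize(np.hstack([a,b]),None,fx=5,fy=5,interpolation=cv2.INTER_CUBIC))
E
```

```text
t: 15.7
tool_pos: [0.5291, 0.2334, 0.1143]
tool_rot: [0.628, 0.778, 0.0, -0.002]
wrist_force: [0.3, -0.2, 0.2]
opening: 0.0259
t: 16.2
tool_pos: [0.5312, 0.2343, 0.2704]
tool_rot: [0.628, 0.778, 0.005, 0.0]
wrist_force: [1.2, 1.0, 0.4]
opening: 0.0256
t: 16.78
tool_pos: [0.4016, 0.0294, 0.3403]
tool_rot: [0.629, 0.777, -0.0, -0.001]
wrist_force: [0.1, 0.9, 0.5]
opening: 0.0252
t 16.78 p [0.4016 0.0294 0.3403] x [-0.208  0.978  0.   ] z [-0.001  0.    -1.   ] q [  2.5  -0.8  97.5   0.   83.4 -99.4] F [0.1 0.9 0.5]
```

View pics/p12.png

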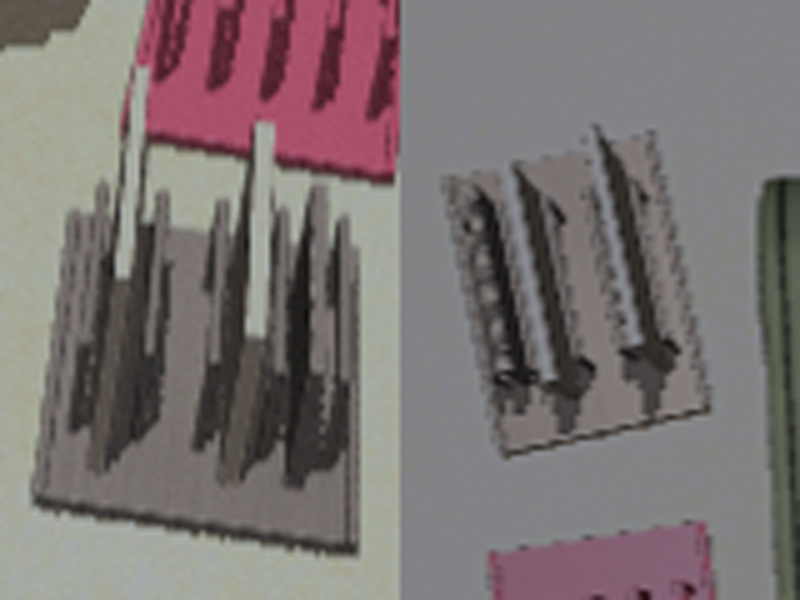

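The plate stands upright in slot_a between the first two hoops, with its lower end at about (100,465) in the scene crop. The spare and comb plates haven't moved. A last pixel check that it's still, then hand in.

```bash
python3 -m pendant '[[0,0,0,0,0,0],[0,0,0,0,0,0],[0,0,0,0,0,0],[0,0,0,0,0,0],[0,0,0,0,0,0],[0,0,0,0,0,0]]'
python3 - <<'E'
from h import *
a=cv2.imread("pics/s_end.png")[220:340,325:405].astype(int);b=bot.grab_frame("scene")[220:340,325:405,::-1].astype(int)
print("changed px",(abs(a-b).max(2)>40).sum()); print(bot.hand_in())
E
```

```text
t: 17.38
tool_pos: [0.4044, 0.034, 0.3391]
tool_rot: [0.627, 0.779, 0.0, -0.002]
wrist_force: [0.9, -0.0, -0.5]
opening: 0.0256
changed px 29
the job is handed in; nothing more can be done
None
```

The white mould plate now stands upright on its lower edge in slot_a of the grey draining rack. The gripper has let go, and I handed the job in at about 17.4 s.

I pushed the plate up its guides by the top rib with a shut fingertip, about 47 mm. I then gripped the proud top edge, drew it out along the lid and lowered it into the slot.

**Forces:** The highest I read was about 24 N, briefly, when the fingertip first touched the plate face. I backed off straight away, and while pushing it stayed around 7 N.

**Final pictures:** The plate is between the first two hoops, and the spare and comb plates look unmoved. I did not re-check the skewers and screwdriver; the arm went nowhere near the skewers and never lowered by the screwdriver.

**Checks that disagreed:**
- **Rack position:** My first estimate was about 3 mm and 1° off against the close-up, so I corrected it before lowering.
- **First grip:** It had only about 19 mm of overlap on the plate, so I regripped deeper.
- **Stillness check:** 29 pixels of the rack crop changed over the last 0.6 s before hand-in. I took this for image noise or shadow and did not look further.

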